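# Hang the bolt dipper in the notch of the bin lip

## Task

Pick up the tall dipper with the hook on its handle and hang it on the outside of the bolt bin's far wall, with its hook fully down in the notch that is cut somewhere along that wall's lip: find the notch by feel, gently, never pressing hard on the lip. Keep hold until the hook is fully down in the notch, then let go so the dipper hangs upright there by itself, and leave the other things on the bench where they are.

Things in the scene. Friction and masses are not known exactly. Their poses are not given: they have to be found in the camera images.
- bin: Open-topped galvanised sheet-metal bin of bolts, fixed to the bench: 150 mm (its x) by 280 mm (its y), lip 160 mm above its underside. Origin: centre of the underside; z up, x points away from the robot (yaw within 0.35 rad). Far wall (+x side) 4 mm thick at the lip, mid-plane at x = +73 mm; other walls 3 mm. Rigid: more than 25 N on it is too hard.
- bin_lip (a point): Middle of the far wall's lip, at (73, 0, 160) mm of the bin, same axes. The lip is level but for one square notch, 24 mm wide along y, 10 mm deep, open at the top. The notch's centre lies anywhere from y = -33 to +33 mm of this point, differs each time and is not reported: feel or see it. The hook bar drops in when within 4 mm of the notch's centre.
- dipper: Steel dipper with a hook on its handle, 195 mm tall, 0.15 to 0.27 kg, loose, standing on its cup (58 mm wide, 50 mm high), yaw within 0.6 rad. Origin: centre of the cup's underside; z up; its -x side, with the hook, faces roughly to the robot. Upright flat strap 18 mm wide (y), 4 mm thick, at x = -30 mm. Hung: axes parallel to the bin's, cup and strap outside the far wall, hook's leg inside.
- dipper_grip (a point): Centre of the wooden grip block atop the dipper's strap: 20 mm (dipper x) by 24 mm (dipper y) by 55 mm high; in the dipper's frame at (-30, 0, 167.5) mm. Same axes as the dipper.
- dipper_hook (a point): Middle of the underside of the dipper's hook bar, at (-37, 0, 120) mm of the dipper, same axes. The bar is 16 mm wide (y), 4 mm thick; its end turns down as a 4 mm leg reaching 18 mm below this point. The slot between leg and strap is 10 mm wide, 5 mm either side of this point in x. On the plain lip this point is 160 mm above the bin's underside, in the notch 150 mm.
- short_dipper_mid (a point): Bystander: a like dipper without a hook, 142 mm tall, cup 58 mm; point on the cup's axis 60 mm above its underside.
- jar_mid (a point): Bystander: closed jar of 68 mm diameter, 90 mm high; its centre.
- paint_tin_mid (a point): Bystander: tin of 100 mm diameter, 120 mm high; its centre.
- hammer_grip (a point): Bystander: hammer lying on the bench; point on its handle.
- screwdriver_grip (a point): Bystander: screwdriver lying on the bench; point on its handle.
- tape_measure_mid (a point): Bystander: tape measure, 70 x 35 x 65 mm high; its centre.
Not all that is in view belongs to the job. Leave any orange look-alike of the dipper alone.

How it is judged (in metres and radians):
On the way, in this order (a step that is already met when the one before it is completed fails the run):
1. the dipper is lifted off the bench (height (world z) of dipper above 0.05 m and contact force between the fingers and dipper above 0.5 N), for 0.2 s.
2. the hook is fully down in the notch while the gripper still holds the dipper (z of dipper_hook in the frame of bin between 0.145 and 0.1545 m and x of dipper_hook in the frame of bin between 0.066 and 0.08 m and y of dipper_hook in the frame of bin between -0.045 and 0.045 m and angle between dipper's own z axis and vertical below 0.2 rad and contact force between the fingers and dipper above 0.5 N), for 0.2 s.
At the end, for the whole second after the job is handed in: The dipper hangs at rest and released on the bin's far lip: underside of the hook bar 145 to 154.5 mm above the bin's underside (down in the notch), within 7 mm of the wall's mid-plane and within 45 mm of the middle of the lip, the dipper within 0.2 rad of upright (z of dipper_hook in the frame of bin between 0.145 and 0.1545 m and x of dipper_hook in the frame of bin between 0.066 and 0.08 m and y of dipper_hook in the frame of bin between -0.045 and 0.045 m and angle between dipper's own z axis and vertical below 0.2 rad and contact force between dipper and bin above 0.3 N and linear speed of dipper below 0.03 m/s and angular speed of dipper below 0.3 rad/s); the robot touches nothing.
It fails at once if the dipper is pressed against the bin with more than 25 N (contact force between dipper and bin above 25 N).
It fails at once if a bystander is moved by more than 30 mm (distance of any of short_dipper_mid, jar_mid, paint_tin_mid, hammer_grip, screwdriver_grip, tape_measure_mid from where it was at the start of the episode above 0.03 m).
It also fails if it takes over 67 s, if anything falls off the work surface, if the arm or the gripper's body presses on something with over 40 N, if the wrist force passes 120 N, or if a joint passes its speed limit or range.

## Robot

A 6-joint arm with a two-finger parallel gripper is mounted at the origin on the work surface. World frame = base frame: x ahead of the robot, y to its left, z up, the work surface at z = 0. Lengths are in mm, angles in rad, forces in N, time in s.
With the tool pointing down it reaches from about 350 to 775 mm from the base axis. Payload 5.5 kg.
Tool frame: the origin (TCP) lies midway between the tips of the shut fingers; the grasp point (between the pads) lies 19 mm behind it; z points along the fingers, y is the line along which they close (so a half turn about z gives the same grasp; the last joint's range is limited). The gripper opens to 85 mm and grips with 20 to 120 N. Pads are 22 mm wide; open, the fingers measure 114 mm over their backs; the gripper's body (76 mm by 85 mm) begins 54 mm behind the grasp point. The pads swing forward as they close: fully open they stand 13 mm farther back than shut.
Start: joints at [1.047, 0.313, 0.046, 1.304, 0, 1.431], TCP at [215.336, 533.203, 206.323] pointing down, gripper open.
Joint ranges: [-2.76, 2.76], [-0.86, 1.69], [-1.03, 1.26], [-2.2, 2.34], [-1.47, 1.5], [-3.14, 3.14]. Speed limits (rad/s): [2.57, 2.57, 3.14, 3.14, 3.14, 3.14].

## Interface

Orientations are given as a rotation vector (axis times angle).
In Python, from rig import env, vision, close_job gives the robot as it stands.
- The arm moves only by the shell command python3 -m jog 'ROWS' [OPENING] [FORCE]. ROWS is JSON, a list of rows, each an object of numbers: "tx", "ty", "tz": the shift along the tool's x, y, z in cm; "ax", "ay", "az": the turn, a rotation vector about the tool's x, y, z in rad. A call has 1 to 10 rows; each row shifts and turns the commanded pose from where the row before left it, along the tool's axes as they then stand; what a row does not reach is not made up. A row lasts 1/8 s, in which the tool goes at most 62.5 mm and 10.7 degrees, less where a joint would pass 70% of its speed; a pose out of reach is approached as far as the arm can. A call is refused whole if a number of a shift passes 6.25 or a number of a turn 0.188, either way. A call with a gripper value outside its range is refused whole. OPENING is the finger opening in cm, from 0 to 8.54, set as the call begins (- or left out, the last holds). The fingers move at their own pace and stop on an object; FORCE is the grip in N (left out, the last holds). Time passes only in rows, so rows that do not move let the fingers close. It gives the time, the measured TCP pose, the force, the opening and the grip force at its end, in the units of the state.
- env.get_state(): the state, without advancing time (a new reading comes with each control period).
- vision.camera(name): name is "scene" or "top" or "wrist"; returns (picture, depth): 400x640x3 uint8, red, green, blue; 400x640 float32, mm along the optical axis (not along the pixel's ray), 0 where there is no reading.
- vision.camera_model(name): a dict with "fx", "fy", "cx", "cy" (pixels), "R" (3x3) and "t" (3): a world point X has camera coordinates R X + t. Camera axes: x right, y down, z forward; pixel columns grow to the right and rows downward; lengths in mm; the calibration is good to about 2 mm. A picture is of the moment at which its call begins: read the wrist's pose just before it. camera_model takes no time and is no camera call; for the wrist camera it gives the pose at the moment of the call.
- close_job(): hands the job in; it is judged then, once.
The state is a dict: "time_s": time; "joints": joint angles; "joint_vel": joint speeds; "joint_efforts": joint torques, N m; "tool_pos": TCP position; "tool_rot": TCP orientation; "contact_force": force on the tool from outside, world axes, zero at the start; "ft_torque": the same for the moment, N m; "finger_gap": finger opening in mm; "grip_force": force on a finger pad.
Only numpy, scipy, OpenCV 4.12 (cv2) and the standard library are available. Lean on these libraries where they do the work, as an engineer would, in place of code of your own. Each camera call takes 0.05 s, during which the arm holds its last target. There are 200 camera calls.

## Working session

There is one attempt and no reset: what is moved stays moved. The work goes in short steps, Python scripts to look and compute and a shell command to move; the robot and the scene stay as the last step left them, time stands still between calls to the robot, and variables do not carry over. Pictures are saved under pics/ and viewed, at most 10 in all, crops included, and the job is handed in when it is done.

```bash
mkdir -p pics; ls; python3 - <<'E'
from rig import env, vision
import cv2,numpy as np
for n in ["scene","top"]:
    p,d=vision.camera(n); m=vision.camera_model(n)
    np.savez(f"/tmp/{n}.npz",p=p,d=d,**m)
    cv2.imwrite(f"pics/{n}.png",p[:,:,::-1]); print(n,m)
s=env.get_state();print(s)
E
```

```text
pics
scene {'fx': 430.10442074699023, 'fy': 430.10442074699023, 'cx': 309.58393791600133, 'cy': 203.91245107520695, 'R': array([[ 0.71120378,  0.70266293,  0.02130683],
       [ 0.38398469, -0.36290686, -0.84903143],
       [-0.58885052,  0.61201586, -0.52791254]]), 't': array([-430.18484298, -112.90615976, 1647.82660314])}
top {'fx': 485.06183038554286, 'fy': 485.06183038554286, 'cx': 312.01591255160116, 'cy': 197.14630159207786, 'R': array([[ 0.01554742, -0.99980513,  0.01216438],
       [-0.99515376, -0.01665418, -0.09691042],
       [ 0.09709412, -0.01059872, -0.99521877]]), 't': array([ -13.72773281,  587.9717768 , 1456.01262124])}
{'time_s': 0.1, 'joints': array([1.04742449e+00, 3.13939038e-01, 4.50839743e-02, 1.30359403e+00,
       4.72763240e-06, 1.43118152e+00]), 'joint_vel': array([-3.38835614e-04, -2.47641476e-03,  2.63076846e-03,  9.23864460e-05,
        8.65948491e-04, -5.52372029e-04]), 'joint_efforts': array([ 3.05049674e-03, -4.81723988e+01,  2.99244726e+01,  1.27037993e-02,
       -5.43128363e-05,  2.29885273e-06]), 'tool_pos': array([215.04827685, 532.73582826, 205.4867334 ]), 'tool_rot': array([-5.99008374e-01, -3.08340394e+00,  2.45197182e-03]), 'contact_force': array([0.45384793, 0.08705582, 0.15180848]), 'ft_torque': array([ 0.00994012, -0.00470449,  0.02909711]), 'grip_force': 0.0, 'finger_gap': 85.60565294204424}
```

View pics/scene.png

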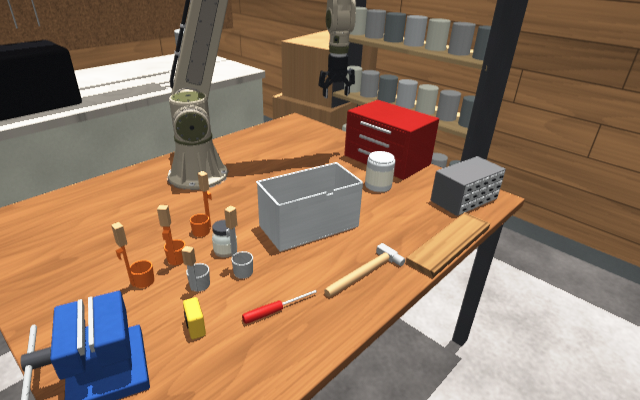

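View pics/top.png

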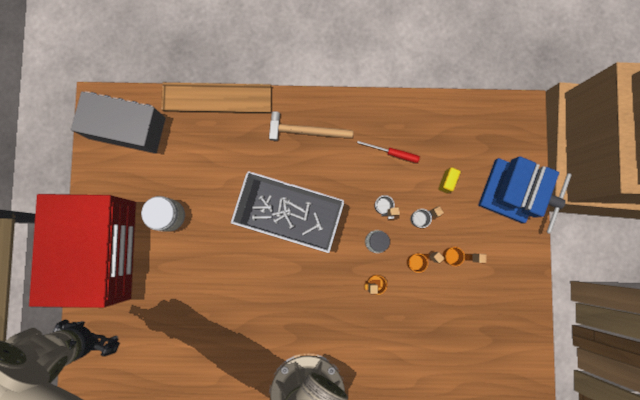

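Scene picture: the grey dippers are at about (236,245) (tall) and (194,270) (short). The orange look-alikes are at (204,205), (170,235) and (130,258). A notch seems to show in the bin's far lip near (330,192). I'll check both in an enlarged crop.

```bash
python3 - <<'E'
import cv2
s=cv2.imread("pics/scene.png");t=cv2.imread("pics/top.png")
cv2.imwrite("pics/cs.png",cv2.resize(s[155:295,170:370],None,fx=4,fy=4,interpolation=cv2.INTER_CUBIC))
cv2.imwrite("pics/ct.png",cv2.resize(t[160:260,225:435],None,fx=3.8,fy=3.8,interpolation=cv2.INTER_CUBIC))
E
```

```text
(no output)
```

View pics/cs.png

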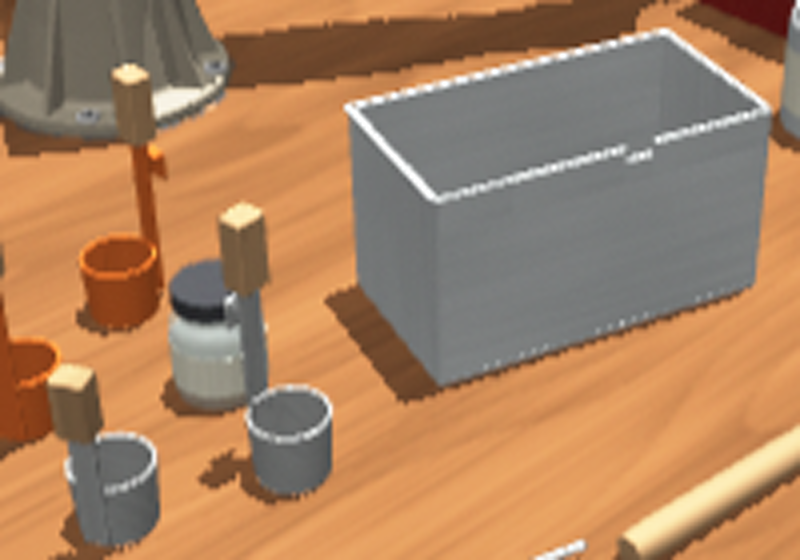

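View pics/ct.png

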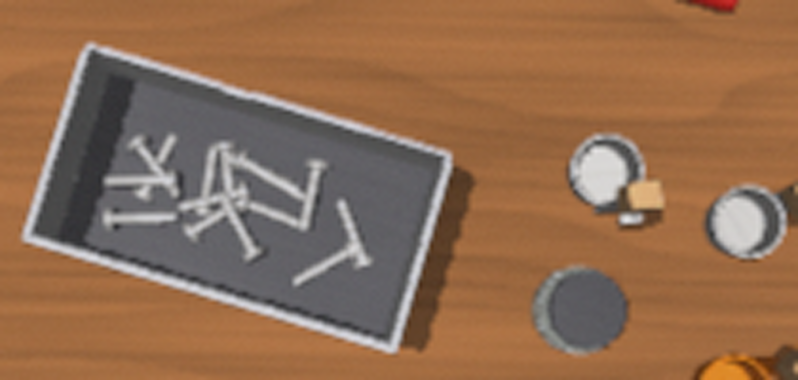

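Scene crop: the tall grey dipper has a hook on its strap at (232,312), and its grip block is at (243,245). The jar is just behind it. The short one at (75,400) has no hook. The notch in the far lip spans about (625,152) to (653,142). Top crop: cup centre (606,170), grip top (645,194), hook (630,218). Next I'll compute the poses.

```bash
cat > h.py <<'E'
import numpy as np
def load(n): return np.load(f"/tmp/{n}.npz")
def hit(m,u,v,z):
    d=m["R"].T@np.array([(u-m["cx"])/m["fx"],(v-m["cy"])/m["fy"],1]); c=-m["R"].T@m["t"]
    return c+d*(z-c[2])/d[2]
def proj(m,X):
    q=m["R"]@X+m["t"]; return np.array([m["fx"]*q[0]/q[2]+m["cx"],m["fy"]*q[1]/q[2]+m["cy"]])
E
python3 - <<'E'
from h import *
from scipy.optimize import least_squares
T=load("top");S=load("scene")
ct=lambda u,v:np.array([(u+.5)/3.8-.5+225,(v+.5)/3.8-.5+160]); cs=lambda u,v:np.array([(u+.5)/4-.5+170,(v+.5)/4-.5+155])
C=np.array([[75,140],[75,-140],[-75,-140],[-75,140]])
tp=[ct(90,46),ct(451,155),ct(396,350),ct(27,238)]
sp=[cs(768,108),cs(437,200),cs(350,106),cs(665,32)]
def W(p,x,y,z):c,s=np.cos(p[2]),np.sin(p[2]);return np.array([p[0]+c*x-s*y,p[1]+s*x+c*y,z])
def f(p,a=1,b=1):
    r=[]
    for (x,y),t,s in zip(C,tp,sp):
        X=W(p,x,y,160)
        if a:r+=list(proj(T,X)-t)
        if b:r+=list(proj(S,X)-s)
    return np.array(r)
for a,b in((1,1),(1,0),(0,1)):
    o=least_squares(f,[600,60,-.3],args=(a,b));print(o.x,np.round(o.fun,1))
p=least_squares(f,[600,60,-.3]).x
for u,v in((625,150),(639,157),(654,142)):
    X=hit(S,*cs(u,v),160);d=X[:2]-p[:2];c,s=np.cos(p[2]),np.sin(p[2]);print("notch",c*d[0]+s*d[1],-s*d[0]+c*d[1])
print("cup top",hit(T,*ct(606,170),50)," grip top",hit(T,*ct(645,194),195),"hook",hit(T,*ct(630,218),124))
print("grip top scene",hit(S,*cs(243,212),195),"cup rim scene",hit(S,*cs(290,412),50))
E
```

```text
[ 5.35167364e+02  6.43523420e+01 -2.76608241e-01] [-0.7 -0.6  0.5  0.4  0.2 -0.5 -0.8  0.3 -0.6 -0.  -1.1  0.1 -0.4  0.2
 -0.5 -0.4]
[ 5.34471395e+02  6.32424856e+01 -2.77326876e-01] [-0.3 -0.4  0.6 -0.2 -0.3  0.3 -0.   0.4]
[ 5.35213717e+02  6.63753548e+01 -2.75102881e-01] [ 0.9  0.2 -0.1  0.  -0.6 -0.  -0.2 -0.6]
notch 76.0300853955405 11.915134705524629
notch 89.1203803467224 15.653829849454336
notch 75.90243657688318 36.619056449280585
cup top [ 567.7793709  -221.87336338   50.        ]  grip top [ 538.71086683 -226.56192091  195.        ] hook [ 525.56980422 -228.13345511  124.        ]
grip top scene [ 537.93230176 -224.09742487  195.        ] cup rim scene [ 568.96995614 -221.99364348   50.        ]
```

```bash
cat >> h.py <<'E'
from scipy.spatial.transform import Rotation as Ro
def plan(xyz,yaw):
    "az total, then shift (cm) in final tool frame, for tool-down with tool y = yaw+90deg"
    from rig import env
    s=env.get_state(); R=Ro.from_rotvec(s["tool_rot"]).as_matrix()
    c,n=np.cos(yaw),np.sin(yaw); G=np.array([[-c,-n,0],[-n,c,0],[0,0,-1.]]).T
    G=np.array([[-c,-n,0],[-n,c,0],[0,0,-1.]]).T if np.linalg.det(np.array([[-c,-n,0],[-n,c,0],[0,0,-1.]]))>0 else None
    print("pos",s["tool_pos"].round(1),"turn",Ro.from_matrix(R.T@G).as_rotvec().round(3),"shift cm",(G.T@(np.array(xyz)-s["tool_pos"])/10).round(2),"cur-frame shift",(R.T@(np.array(xyz)-s["tool_pos"])/10).round(2),"F",s["contact_force"].round(1),"t",s["time_s"])
E
python3 - <<'E'
from h import *
from rig import vision,env
plan([538,-225,300],0.1)
m=vision.camera_model("wrist");c=-m["R"].T@m["t"];s=env.get_state();R=Ro.from_rotvec(s["tool_rot"]).as_matrix()
print("cam in tool",R.T@(c-s["tool_pos"]),"axes\n",(m["R"]@R).round(2),m["fx"])
E
```

```text
pos [215.  532.7 205.5] turn [-0.002 -0.001 -0.484] shift cm [-24.57 -78.62  -9.45] cur-frame shift [-58.31 -58.19  -9.37] F [0.5 0.1 0.2] t 0.1
cam in tool [  72.92320135    0.84769652 -167.79351855] axes
 [[-0.    1.    0.  ]
 [-0.96 -0.   -0.29]
 [-0.29 -0.    0.96]] 278.178164485209
```

```bash
python3 -m jog '[{"tz":-3.2,"az":-0.161},{"tz":-3.2,"az":-0.161},{"tz":-3.0,"az":-0.161},{"tx":-1.75,"ty":-5.6},{"tx":-1.75,"ty":-5.6},{"tx":-1.75,"ty":-5.6},{"tx":-1.75,"ty":-5.6},{"tx":-1.75,"ty":-5.6},{"tx":-1.75,"ty":-5.6},{"tx":-1.75,"ty":-5.6}]' 8.5 60; python3 -m jog '[{"tx":-1.75,"ty":-5.6},{"tx":-1.75,"ty":-5.6},{"tx":-1.75,"ty":-5.6},{"tx":-1.75,"ty":-5.6},{"tx":-1.75,"ty":-5.6},{"tx":-1.75,"ty":-5.6},{"tx":-1.75,"ty":-5.6},{},{}]'
python3 - <<'E'
from h import *
from rig import vision
import cv2
plan([538,-225,300],0.1)
m=vision.camera_model("wrist");p,d=vision.camera("wrist")
np.savez("/tmp/wrist.npz",p=p,d=d,**m); cv2.imwrite("pics/w1.png",p[:,:,::-1])
E
```

```text
pos [215.  532.7 205.5] turn [-0.002 -0.001 -0.484] shift cm [-24.57 -78.62  -9.45] cur-frame shift [-58.31 -58.19  -9.37] F [0.5 0.1 0.2] t 0.1validation failed for argument at $[0]...
validation failed for argument at $[0]...
```

View pics/w1.png

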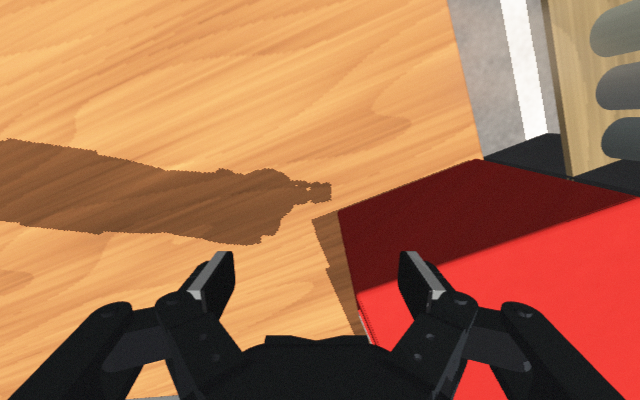

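The arm hasn't moved: the picture shows the bare bench and the red cabinet at (480,260). Rows probably need all six keys.

```bash
python3 -m jog '[{"tx":0,"ty":0,"tz":-3.2,"ax":0,"ay":0,"az":-0.161},{"tx":0,"ty":0,"tz":-3.2,"ax":0,"ay":0,"az":-0.161},{"tx":0,"ty":0,"tz":-3.0,"ax":0,"ay":0,"az":-0.161}]' 8.5 60; python3 -m jog --help | head -20
```

```text
time_s: 0.52
tool_pos: [215.3, 533.0, 301.0]
tool_rot: [0.164, -3.137, 0.001]
contact_force: [0.1, 0.3, -0.7]
finger_gap: 84.7
grip_force: 0.0invalid input: not JSON, or not a number
```

```bash
python3 -m jog '[{"tx":-1.75,"ty":-5.6,"tz":0,"ax":0,"ay":0,"az":0},{"tx":-1.75,"ty":-5.6,"tz":0,"ax":0,"ay":0,"az":0},{"tx":-1.75,"ty":-5.6,"tz":0,"ax":0,"ay":0,"az":0},{"tx":-1.75,"ty":-5.6,"tz":0,"ax":0,"ay":0,"az":0},{"tx":-1.75,"ty":-5.6,"tz":0,"ax":0,"ay":0,"az":0},{"tx":-1.75,"ty":-5.6,"tz":0,"ax":0,"ay":0,"az":0},{"tx":-1.75,"ty":-5.6,"tz":0,"ax":0,"ay":0,"az":0}]' && python3 -m jog '[{"tx":-1.75,"ty":-5.6,"tz":0,"ax":0,"ay":0,"az":0},{"tx":-1.75,"ty":-5.6,"tz":0,"ax":0,"ay":0,"az":0},{"tx":-1.75,"ty":-5.6,"tz":0,"ax":0,"ay":0,"az":0},{"tx":-1.75,"ty":-5.6,"tz":0,"ax":0,"ay":0,"az":0},{"tx":-1.75,"ty":-5.6,"tz":0,"ax":0,"ay":0,"az":0},{"tx":-1.75,"ty":-5.6,"tz":0,"ax":0,"ay":0,"az":0},{"tx":-1.75,"ty":-5.6,"tz":0,"ax":0,"ay":0,"az":0},{"tx":0,"ty":0,"tz":0,"ax":0,"ay":0,"az":0}]'
python3 - <<'E'
from h import *
from rig import vision
import cv2
plan([538,-225,300],0.1)
m=vision.camera_model("wrist");p,d=vision.camera("wrist")
np.savez("/tmp/wrist.npz",p=p,d=d,**m); cv2.imwrite("pics/w2.png",p[:,:,::-1])
E
```

```text
time_s: 1.4
tool_pos: [376.3, 153.5, 300.3]
tool_rot: [-0.156, 3.137, 0.0]
contact_force: [1.0, 0.1, 0.3]
finger_gap: 85.2
grip_force: 0.0
time_s: 2.4
tool_pos: [537.4, -226.4, 297.6]
tool_rot: [0.149, -3.136, -0.002]
contact_force: [-0.4, 0.6, 0.2]
finger_gap: 85.1
grip_force: 0.0
pos [ 537.4 -226.4  297.6] turn [ 0.001 -0.002 -0.005] shift cm [-0.07  0.13 -0.24] cur-frame shift [-0.07  0.14 -0.24] F [-0.4  0.6  0.2] t 2.4
```

View pics/w2.png

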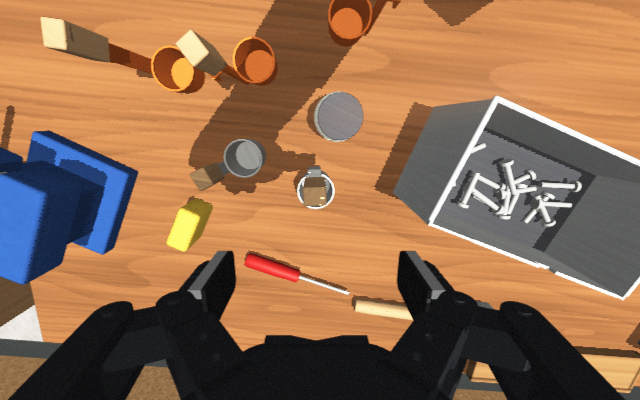

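Wrist picture: the dipper is seen from above at (316,188), with its hook toward the robot at (314,173). The bin's far lip runs from (432,224) to (624,298), with a notch near (545,266). I'll enlarge both into one image.

```bash
python3 - <<'E'
import cv2,numpy as np
s=cv2.imread("pics/w2.png")
a=cv2.resize(s[160:215,280:350],None,fx=8,fy=8,interpolation=cv2.INTER_CUBIC)[:, :560]
b=cv2.resize(s[215:303,425:630],None,fx=3.8,fy=3.8,interpolation=cv2.INTER_CUBIC)
a=cv2.resize(s[160:215-18,280:350],None,fx=6,fy=6,interpolation=cv2.INTER_CUBIC)
a=cv2.resize(s[165:209,280:350],None,fx=6,fy=6,interpolation=cv2.INTER_CUBIC)
o=np.zeros((a.shape[0]+b.shape[0],max(a.shape[1],b.shape[1]),3),np.uint8)
o[:a.shape[0],:a.shape[1]]=a;o[a.shape[0]:,:b.shape[1]]=b;print(a.shape,b.shape)
cv2.imwrite("pics/w2c.png",o)
E
```

```text
(264, 420, 3) (334, 779, 3)
```

View pics/w2c.png

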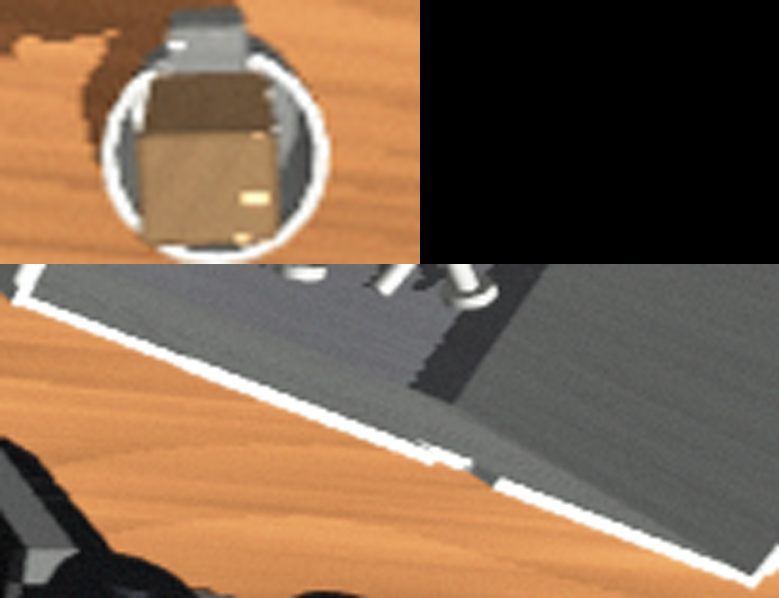

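Crop: the grip top is at (140–277, 132–245) and square to the tool, so the yaw is already right. On the outer edge of the lip, the notch runs from (432,462) to (492,486), and the lip's corners are at (15,303) and (752,585).

```bash
python3 - <<'E'
from h import *
W=load("wrist")
g=hit(W,(209+.5)/6-.5+280,(188.5+.5)/6-.5+165,195);print("grip",g)
for u,v in((140,132),(275,135),(277,243),(143,245)):print(hit(W,(u+.5)/6-.5+280,(v+.5)/6-.5+165,195).round(1))
P=[hit(W,(u+.5)/3.8-.5+425,(v-264+.5)/3.8-.5+215,160) for u,v in((15,303),(432,462),(493,487),(752,585))]
a=P[3]-P[0];L=np.linalg.norm(a);a/=L;print(L,[((q-P[0])@a-L/2).round(1) for q in P],"yaw",np.arctan2(a[1],a[0])-np.pi/2,P)
plan([g[0],g[1],150],0.1)
E
```

```text
grip [ 537.46433913 -227.35469506  195.        ]
[ 528.9 -239.6  195. ]
[ 527.3 -217.3  195. ]
[ 545.9 -215.   195. ]
[ 548.4 -237.6  195. ]
278.2062107007037 [np.float64(-139.1), np.float64(12.4), np.float64(36.1), np.float64(139.1)] yaw -0.27891532239096684 [array([569.25260413, -90.19446123, 160.        ]), array([610.79130978,  55.47484612, 160.        ]), array([617.82588146,  78.17848997, 160.        ]), array([645.84640478, 177.26036743, 160.        ])]
pos [ 536.7 -224.3  298.4] turn [ 0.002 -0.002 -0.004] shift cm [-0.05 -0.31 14.84] cur-frame shift [-0.08 -0.33 14.84] F [-0.8  1.1  0.3] t 2.45
```

```bash
python3 -m jog '[{"tx":0,"ty":-0.3,"tz":2,"ax":0,"ay":0,"az":0},{"tx":-0.1,"ty":0,"tz":3,"ax":0,"ay":0,"az":0},{"tx":0,"ty":0,"tz":3,"ax":0,"ay":0,"az":0},{"tx":0,"ty":0,"tz":3,"ax":0,"ay":0,"az":0},{"tx":0,"ty":0,"tz":2,"ax":0,"ay":0,"az":0},{"tx":0,"ty":0,"tz":1.5,"ax":0,"ay":0,"az":0},{"tx":0,"ty":0,"tz":0,"ax":0,"ay":0,"az":0},{"tx":0,"ty":0,"tz":0,"ax":0,"ay":0,"az":0}]'
python3 -m jog '[{"tx":0,"ty":0,"tz":0,"ax":0,"ay":0,"az":0},{"tx":0,"ty":0,"tz":0,"ax":0,"ay":0,"az":0},{"tx":0,"ty":0,"tz":0,"ax":0,"ay":0,"az":0},{"tx":0,"ty":0,"tz":0,"ax":0,"ay":0,"az":0},{"tx":0,"ty":0,"tz":0,"ax":0,"ay":0,"az":0},{"tx":0,"ty":0,"tz":0,"ax":0,"ay":0,"az":0},{"tx":0,"ty":0,"tz":0,"ax":0,"ay":0,"az":0},{"tx":0,"ty":0,"tz":0,"ax":0,"ay":0,"az":0}]' 1.5 60
```

```text
time_s: 3.45
tool_pos: [538.5, -225.5, 156.3]
tool_rot: [-0.156, 3.136, -0.001]
contact_force: [0.8, 0.8, 0.5]
finger_gap: 84.9
grip_force: 0.0
time_s: 4.45
tool_pos: [538.3, -225.9, 155.7]
tool_rot: [-0.155, 3.137, -0.001]
contact_force: [-1.2, -0.1, 4.2]
finger_gap: 22.5
grip_force: 59.6
```

```bash
python3 -m jog '[{"tx":0,"ty":0,"tz":-1,"ax":0,"ay":0,"az":0},{"tx":0,"ty":0,"tz":-2,"ax":0,"ay":0,"az":0},{"tx":0,"ty":0,"tz":-3,"ax":0,"ay":0,"az":0},{"tx":0,"ty":0,"tz":-3,"ax":0,"ay":0,"az":0},{"tx":0,"ty":0,"tz":-4,"ax":0,"ay":0,"az":0},{"tx":0,"ty":0,"tz":-4,"ax":0,"ay":0,"az":0},{"tx":0,"ty":0,"tz":-3,"ax":0,"ay":0,"az":0},{"tx":0,"ty":0,"tz":-1,"ax":0,"ay":0,"az":0},{"tx":0,"ty":0,"tz":0,"ax":0,"ay":0,"az":0}]' - 80
python3 - <<'E'
from h import *
from rig import vision
import cv2
plan([618.9,65.6,370],-0.277)
m=vision.camera_model("wrist");p,d=vision.camera("wrist")
np.savez("/tmp/wrist3.npz",p=p,d=d,**m); cv2.imwrite("pics/w3.png",cv2.resize(p[90:290,210:420,::-1],None,fx=2.8,fy=2.8,interpolation=cv2.INTER_CUBIC))
E
```

```text
time_s: 5.58
tool_pos: [538.2, -225.5, 364.8]
tool_rot: [0.156, -3.138, -0.001]
contact_force: [0.0, 0.2, -2.3]
finger_gap: 21.9
grip_force: 79.3
pos [ 538.2 -225.5  364.8] turn [ 0.    -0.     0.376] shift cm [ 0.2  30.21 -0.52] cur-frame shift [-10.92  28.17  -0.5 ] F [ 0.   0.2 -2.3] t 5.575
```

View pics/w3.png

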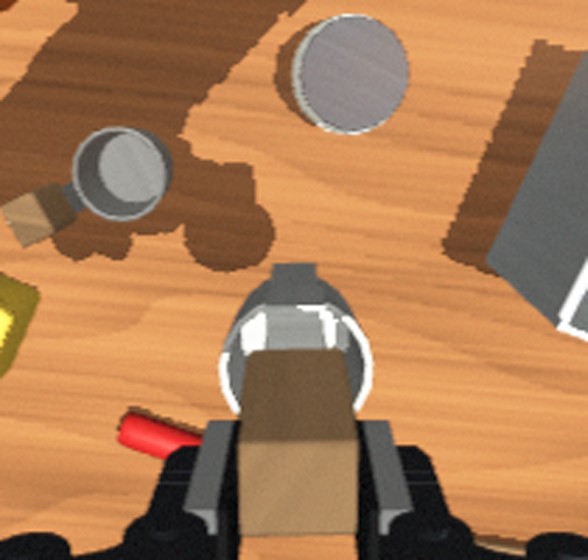

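Wrist picture: the dipper is held upright. The grip's near top edge is at y=440 (x 238–357), its near bottom edge at y=350 (248–347) and its far top edge at y≈533. The hook's tip is at y≈264 and the cup rim's sides are at x 221 and 373. I'll fit the held pose to these.

```bash
python3 - <<'E'
from h import *
from scipy.optimize import least_squares
m=load("wrist3");A=Ro.from_rotvec([0.156,-3.138,-.001]).as_matrix();t=np.array([538.2,-225.5,364.8])
Z=Ro.from_matrix(np.array([[-1,0,0],[0,1,0],[0,0,-1.]])).as_matrix()
pts=[(-40,-12,140,248,350),(-40,12,140,347,350),(-40,-12,195,238,440),(-40,12,195,357,440),(-20,-12,195,241,534),(-20,12,195,356,534),
(-46,-8,124,273,264),(-46,8,124,317,264),(0,-29,50,221,370),(0,29,50,373,370)]
def X(p,q): # q dipper pt -> tool frame; p: dx,dy,dz of grip centre in tool, pitch,yaw,roll
    v=np.array(q)-[-30,0,167.5]; return Z@(Ro.from_euler("xyz",p[3:]).as_matrix()@v)+p[:3]
def f(p):
    r=[]
    for i,(x,y,z,u,v) in enumerate(pts):
        a=proj(m,A@X(p,(x,y,z))+t)-[(u+.5)/2.8-.5+210,(v+.5)/2.8-.5+90]
        r+=[a[0]] if i>7 else list(a)
    return np.array(r)
o=least_squares(f,[0,0,-15,0,0,0],loss="soft_l1");print(o.x.round(3),f(o.x).round(1))
h=X(o.x,(-37,0,120));print("hook in tool",h.round(1)," hook world",(A@h+t).round(1))
J=np.linalg.inv(o.jac.T@o.jac);print(np.sqrt(np.diag(J)).round(2))
E
```

```text
[ 2.400e-02  5.940e-01 -4.821e+00 -4.000e-03  8.300e-02  2.000e-03] [ 0.8 -6.1 -1.  -6.3 -1.2  1.2  1.5  1.  -1.1 -1.   0.9 -1.2 -1.9  9.3
  3.4  9.2  0.   0. ]
hook in tool [11.   0.4 41.9]  hook world [ 527.3 -226.2  322.9]
[3.03 0.4  3.75 0.01 0.07 0.02]
```

```bash
python3 - <<'E'
from h import *
from scipy.optimize import least_squares
m=load("wrist3");A=Ro.from_rotvec([0.156,-3.138,-.001]).as_matrix();t=np.array([538.2,-225.5,364.8])
Z=np.array([[-1,0,0],[0,1,0],[0,0,-1.]])
pts=[(-40,-12,140,248,350),(-40,12,140,347,350),(-40,-12,195,238,440),(-40,12,195,357,440),(-20,-12,195,241,534),(-20,12,195,356,534),
(-46,-8,102,273,264),(-46,8,102,317,264),(0,-29,50,221,370),(0,29,50,373,370)]
def X(p,q):
    v=np.array(q)-[-30,0,167.5]; return Z@(Ro.from_euler("xyz",p[3:]).as_matrix()@v)+p[:3]
def f(p):
    r=[]
    for i,(x,y,z,u,v) in enumerate(pts):
        a=proj(m,A@X(p,(x,y,z))+t)-[(u+.5)/2.8-.5+210,(v+.5)/2.8-.5+90]
        r+=[a[0]] if i>7 else list(a)
    return np.array(r)
o=least_squares(f,[0,0,-15,0,0,0],loss="soft_l1");print(o.x.round(3),f(o.x).round(1))
h=X(o.x,(-37,0,120));print("hook in tool",h.round(1)," hook world",(A@h+t).round(1))
J=np.linalg.inv(o.jac.T@o.jac);print(np.sqrt(np.diag(J)).round(2))
print([(proj(m,A@X(o.x,q)+t)-[210,90])*2.8 for q in((-46,0,124),(-29,0,50))])
E
```

```text
[-1.018  0.567 -3.327 -0.004  0.084  0.005] [ 0.8 -5.3 -1.2 -5.6 -1.   1.9  1.2  1.5 -0.8 -0.7  0.7 -1.1 -1.1  1.4
  2.2  1.2  0.1 -0.2]
hook in tool [ 9.9  0.3 43.4]  hook world [ 528.3 -226.1  321.4]
[1.75 0.35 3.45 0.01 0.02 0.02]
[array([295.72311302, 291.16106433]), array([295.53833611, 268.00288625])]
```

```bash
python3 - <<'E'
from h import *
from scipy.optimize import least_squares
m=load("wrist3");A=Ro.from_rotvec([0.156,-3.138,-.001]).as_matrix();t=np.array([538.2,-225.5,364.8])
Z=np.array([[-1,0,0],[0,1,0],[0,0,-1.]])
pts=[(-40,-12,140,248,350),(-40,12,140,347,350),(-40,-12,195,238,440),(-40,12,195,357,440),(-20,-12,195,241,534),(-20,12,195,356,534),
(-46,-8,102,270,305),(-46,8,102,325,305),(0,-29,50,221,370),(0,29,50,373,370)]
def X(p,q):
    v=np.array(q)-[-30,0,167.5]; return Z@(Ro.from_euler("xyz",p[3:]).as_matrix()@v)+p[:3]
def f(p):
    r=[]
    for i,(x,y,z,u,v) in enumerate(pts):
        a=proj(m,A@X(p,(x,y,z))+t)-[(u+.5)/2.8-.5+210,(v+.5)/2.8-.5+90]
        r+=[a[0]] if i>7 else list(a)
    return np.array(r)
o=least_squares(f,[0,0,-15,0,0,0],loss="soft_l1");print(o.x.round(3),f(o.x).round(1))
h=X(o.x,(-37,0,120));print("hook in tool",h.round(1)," hook world",(A@h+t).round(1))
J=np.linalg.inv(o.jac.T@o.jac);print(np.sqrt(np.diag(J)).round(2))
print([(proj(m,A@X(o.x,q)+t)-[210,90])*2.8 for q in((-46,8,124),(-29,0,50),(-32,9,0),(-32,-9,0))])
E
```

```text
[-4.374e+00  5.990e-01 -2.802e+00 -3.000e-03 -4.400e-02 -1.000e-03] [ 1.4  2.6 -1.3  2.6 -0.7  0.   1.  -0.  -1.1 -0.3  0.7 -0.3  0.5 -0.8
 -0.6 -0.8  0.4 -0.3]
hook in tool [ 0.5  0.5 45. ]  hook world [ 537.6 -225.1  319.8]
[1.29 0.33 2.68 0.01 0.01 0.02]
[array([325.05465189, 319.34788128]), array([296.22121745, 315.0303098 ]), array([316.57125155, 281.12409878]), array([275.58596073, 281.1452253 ])]
```

```bash
python3 - <<'E'
from h import *
m=load("wrist3");A=Ro.from_rotvec([0.156,-3.138,-.001]).as_matrix();t=np.array([538.2,-225.5,364.8])
d=m["d"]
for v in range(180,284,3):
    o=[]
    for u in (311,315,320):
        z=d[v,u]; c=np.array([(u-m["cx"])/m["fx"]*z,(v-m["cy"])/m["fy"]*z,z]); w=m["R"].T@(c-m["t"]); o.append((A.T@(w-t)).round(1))
    print(v,int((v-90)*2.8),o[1],o[0][[0,2]])
E
```

```text
180 251 [-38.2  -1.7 364.5] [-38.1 363.9]
183 260 [-44.3  -1.7 364.8] [-43.9 363. ]
186 268 [  2.7  -0.6 134.7] [  2.9 134.2]
189 277 [  3.   -0.6 119.5] [  2.7 120.7]
192 285 [17.1 -0.2 50.7] [16.9 51.5]
195 294 [16.9 -0.2 41.8] [16.5 43.4]
198 302 [16.7 -0.2 34. ] [17.2 32.2]
201 310 [15.1 -0.2 31.4] [15.  31.7]
204 319 [12.8 -0.2 31.3] [12.6 31.9]
207 327 [10.4 -0.2 31.5] [10.4 31.3]
210 336 [ 8.3 -0.2 30.4] [ 7.7 32.3]
213 344 [ 5.1 -0.2 33. ] [ 5.8 31. ]
216 352 [11.4 -0.1  7.8] [10.5 10.5]
219 361 [10.8 -0.   3.7] [10.3  5.1]
222 369 [10.8 -0.  -2. ] [10.7 -1.6]
225 378 [11.1  0.  -8.2] [11.  -7.9]
228 386 [ 10.8   0.  -12.4] [ 10.7 -12. ]
231 394 [ 10.6   0.  -16.6] [ 10.7 -16.8]
234 403 [ 10.3   0.1 -20.3] [ 10.7 -21.2]
237 411 [ 10.5   0.1 -25.1] [ 11.  -26.2]
240 420 [ 10.4   0.1 -28.9] [ 10.9 -29.9]
243 428 [ 10.9   0.1 -33.8] [ 10.9 -33.8]
246 436 [ 10.8   0.1 -37.3] [ 10.7 -37.1]
249 445 [ 10.    0.1 -39.1] [ 10.1 -39.3]
252 453 [  9.1   0.1 -40.6] [  8.5 -39.5]
255 461 [  6.6   0.1 -39.1] [  6.8 -39.4]
258 470 [  5.4   0.1 -39.9] [  5.9 -40.9]
261 478 [  3.3   0.1 -39.2] [  3.5 -39.5]
264 487 [  1.8   0.1 -39.5] [  1.5 -39.1]
267 495 [  0.7   0.1 -40.7] [ -0.1 -39.3]
270 503 [ -1.8   0.1 -39.4] [ -1.7 -39.6]
273 512 [ -3.6   0.1 -39.3] [ -3.5 -39.5]
276 520 [ -5.2   0.1 -39.6] [ -5. -40.]
279 529 [ -6.9   0.1 -39.8] [ -7.2 -39.2]
282 537 [-265.2   -2.3  365.6] [-264.4  364.3]
```

Depth gives the held pose directly. The dipper is upright, and the hook point is at tool (7.9, 0, 35.4) mm. Moving above the notch.

```bash
python3 -m jog '[{"tx":0,"ty":0,"tz":0,"ax":0,"ay":0,"az":0.125},{"tx":0,"ty":0,"tz":0,"ax":0,"ay":0,"az":0.125},{"tx":0,"ty":0,"tz":0,"ax":0,"ay":0,"az":0.125},{"tx":0,"ty":4.3,"tz":0,"ax":0,"ay":0,"az":0},{"tx":0,"ty":5.2,"tz":0,"ax":0,"ay":0,"az":0},{"tx":0,"ty":5.2,"tz":0,"ax":0,"ay":0,"az":0},{"tx":0,"ty":5.2,"tz":0,"ax":0,"ay":0,"az":0},{"tx":0,"ty":5.2,"tz":0,"ax":0,"ay":0,"az":0},{"tx":0,"ty":4.1,"tz":0,"ax":0,"ay":0,"az":0},{"tx":0,"ty":1,"tz":0,"ax":0,"ay":0,"az":0}]'
python3 -m jog '[{"tx":0,"ty":0,"tz":4,"ax":0,"ay":0,"az":0},{"tx":0,"ty":0,"tz":4,"ax":0,"ay":0,"az":0},{"tx":0,"ty":0,"tz":3,"ax":0,"ay":0,"az":0},{"tx":0,"ty":0,"tz":2,"ax":0,"ay":0,"az":0},{"tx":0,"ty":0,"tz":0,"ax":0,"ay":0,"az":0},{"tx":0,"ty":0,"tz":0,"ax":0,"ay":0,"az":0}]'
python3 - <<'E'
from h import *
from rig import vision,env
import cv2
plan([619.85,65.35,225],-0.277)
s=env.get_state();A=Ro.from_rotvec(s["tool_rot"]).as_matrix();t=s["tool_pos"]
m=vision.camera_model("wrist");p,d=vision.camera("wrist")
np.savez("/tmp/wrist4.npz",p=p,d=d,A=A,t=t,**m); cv2.imwrite("pics/w4.png",cv2.resize(p[90:290,180:450,::-1],None,fx=2.9,fy=2.9,interpolation=cv2.INTER_CUBIC))
v,u=np.mgrid[0:400,0:640];C=np.stack([(u-m["cx"])/m["fx"]*d,(v-m["cy"])/m["fy"]*d,d],-1)
W=(C-m["t"])@m["R"];Tt=(W-t)@A
k=(d>0)&(abs(W[...,2]-160)<5)
for a in range(-40,44,4):
    q=Tt[k&(abs(Tt[...,1]-a)<2)&(abs(Tt[...,0]-5)<25)]
    if len(q):print(a,len(q),"tool x %.1f..%.1f med %.1f z %.1f"%(q[:,0].min(),q[:,0].max(),np.median(q[:,0]),np.median(q[:,2])))
E
```

```text
time_s: 6.88
tool_pos: [620.0, 67.7, 362.9]
tool_rot: [-0.426, -3.109, -0.0]
contact_force: [1.1, -0.6, -1.1]
finger_gap: 22.1
grip_force: 79.3
time_s: 7.62
tool_pos: [620.3, 64.5, 235.7]
tool_rot: [0.433, 3.112, -0.0]
contact_force: [0.6, -0.0, -1.8]
finger_gap: 22.2
grip_force: 79.3
pos [620.3  64.5 235.7] turn [-0.     0.     0.001] shift cm [0.06 0.07 1.07] cur-frame shift [0.06 0.07 1.07] F [ 0.6 -0.  -1.8] t 7.625Traceback (most recent call last):
  File "<stdin>", line 7, in <module>
TypeError: numpy.savez() got multiple values for keyword argument 't'
```

```bash
cat > look.py <<'E'
from h import *
from rig import vision,env
import cv2,sys
s=env.get_state();A=Ro.from_rotvec(s["tool_rot"]).as_matrix();t=s["tool_pos"]
m=vision.camera_model("wrist");p,d=vision.camera("wrist")
cv2.imwrite(sys.argv[1],cv2.resize(p[90:290,180:450,::-1],None,fx=2.9,fy=2.9,interpolation=cv2.INTER_CUBIC))
v,u=np.mgrid[0:400,0:640];C=np.stack([(u-m["cx"])/m["fx"]*d,(v-m["cy"])/m["fy"]*d,d],-1)
W=(C-m["t"])@m["R"];T=(W-t)@A
k=(d>0)&(abs(W[...,2]-160)<4)
print(t.round(1),s["contact_force"].round(1))
for a in range(-60,64,4):
    q=T[k&(abs(T[...,1]-a)<2)&(abs(T[...,0]-5)<25)]
    if len(q):print(a,len(q),"tool x %.1f..%.1f med %.1f z %.1f"%(q[:,0].min(),q[:,0].max(),np.median(q[:,0]),np.median(q[:,2])))
E
python3 look.py pics/w4.png
```

```text
[620.7  64.6 236.2] [-0.2 -0.4 -1.8]
-60 28 tool x 7.1..11.4 med 9.6 z 76.2
-56 26 tool x 7.0..11.4 med 9.7 z 76.6
-52 27 tool x 7.1..11.5 med 9.1 z 76.1
-48 25 tool x 7.1..11.3 med 9.9 z 76.2
-44 26 tool x 7.1..11.4 med 9.8 z 75.9
-40 27 tool x 7.2..11.3 med 9.5 z 75.8
-36 23 tool x 7.0..11.5 med 9.2 z 75.9
-32 29 tool x 7.3..11.2 med 9.3 z 75.8
-28 24 tool x 7.2..11.3 med 9.6 z 76.0
-24 28 tool x 7.0..11.1 med 9.2 z 76.2
-20 25 tool x 6.9..11.2 med 10.1 z 76.2
-16 25 tool x 6.7..11.1 med 9.9 z 76.4
-12 23 tool x 7.1..11.2 med 9.4 z 75.6
12 5 tool x 7.1..10.8 med 9.1 z 76.4
16 26 tool x 7.1..11.0 med 9.1 z 76.1
20 22 tool x 7.0..11.1 med 9.0 z 76.2
24 24 tool x 6.8..11.1 med 9.0 z 76.0
28 26 tool x 6.9..11.0 med 9.5 z 76.6
32 20 tool x 6.8..10.6 med 9.0 z 76.2
36 25 tool x 7.1..10.8 med 9.0 z 76.1
40 21 tool x 7.1..10.8 med 9.3 z 76.3
44 27 tool x 6.8..11.0 med 9.1 z 76.4
48 20 tool x 7.1..10.9 med 9.0 z 76.3
52 23 tool x 7.0..11.0 med 9.1 z 76.6
56 24 tool x 6.8..10.8 med 9.0 z 76.4
60 22 tool x 6.8..10.9 med 8.7 z 76.4
```

View pics/w4.png

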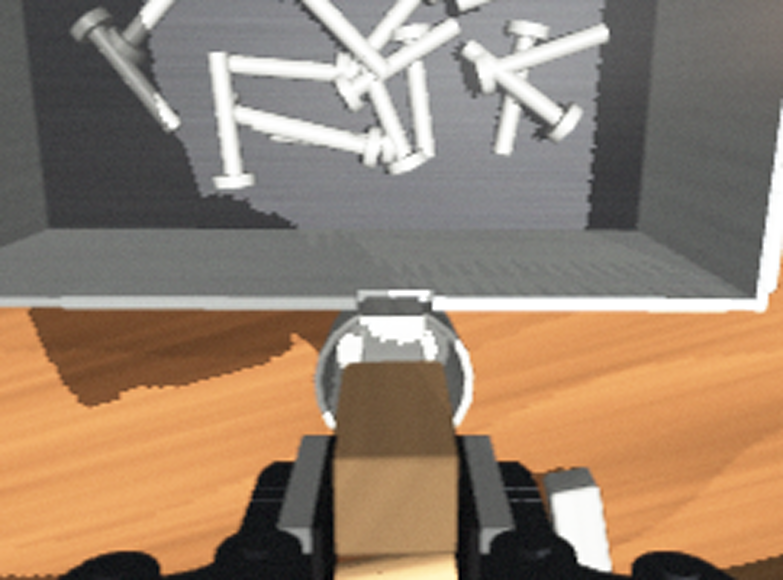

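Picture: the hook sits right over the notch, which spans x≈357–432 on the lip at y≈300. In the tool frame the lip's centre is at x = 9.1, against 7.9 for the slot. Next I'll get the notch's edges finely.

```bash
cat >> look.py <<'E'
q=T[k&(T[...,0]>6.5)&(T[...,0]<11.5)];y=np.sort(q[:,1]);print("lip left max",y[y<0][-12:].round(1),"right min",y[y>0][:12].round(1))
q=T[(d>0)&(abs(T[...,2]-33)<4)&(T[...,0]>0)&(T[...,0]<25)&(abs(T[...,1])<15)];print("bar y",np.percentile(q[:,1],[0,3,97,100]).round(1))
E
python3 look.py /tmp/x.png | tail -2
```

```text
lip left max [-13.  -12.2 -12.1 -12.1 -12.1 -12.1 -12.1 -11.3 -11.3 -11.3 -11.3 -11.2] right min [13.3 13.3 13.3 13.3 13.4 13.4 14.1 14.2 14.2 14.2 14.2 14.3]
bar y [-7.7 -7.6  8.1  8.2]
```

```bash
python3 -m jog '[{"tx":0.12,"ty":0.07,"tz":0,"ax":0,"ay":0,"az":0},{"tx":0,"ty":0,"tz":0,"ax":0,"ay":0,"az":0},{"tx":0,"ty":0,"tz":1,"ax":0,"ay":0,"az":0},{"tx":0,"ty":0,"tz":1,"ax":0,"ay":0,"az":0},{"tx":0,"ty":0,"tz":0.5,"ax":0,"ay":0,"az":0},{"tx":0,"ty":0,"tz":0.5,"ax":0,"ay":0,"az":0},{"tx":0,"ty":0,"tz":0.5,"ax":0,"ay":0,"az":0},{"tx":0,"ty":0,"tz":0,"ax":0,"ay":0,"az":0},{"tx":0,"ty":0,"tz":0,"ax":0,"ay":0,"az":0}]'
python3 look.py /tmp/x.png | sed -n '1p;5,7p;$p' ; python3 look.py /tmp/x.png | tail -2|head -1
```

```text
time_s: 8.9
tool_pos: [619.5, 66.0, 200.5]
tool_rot: [0.432, 3.111, 0.0]
contact_force: [0.3, -0.2, -1.6]
finger_gap: 22.1
grip_force: 79.4
[619.5  66.  200.5] [ 0.3 -0.2 -1.6]
-48 30 tool x 6.2..9.8 med 8.5 z 40.5
-44 30 tool x 6.4..9.9 med 8.3 z 40.5
-40 34 tool x 5.1..9.6 med 8.1 z 40.3
bar y [-7.7 -7.6  8.1  8.2]
lip left max [-13.5 -13.5 -13.4 -12.9 -12.8 -12.7 -12.7 -12.7 -12.2 -12.1 -12.1 -12.1] right min [11.8 12.4 12.4 12.4 12.4 12.5 13.1 13.1 13.1 13.2 13.3 13.9]
```

Centred, with no contact force. I'll lower in small steps, checking force and depth.

```bash
python3 -m jog '[{"tx":0,"ty":0,"tz":0.2,"ax":0,"ay":0,"az":0},{"tx":0,"ty":0,"tz":0.2,"ax":0,"ay":0,"az":0},{"tx":0,"ty":0,"tz":0.15,"ax":0,"ay":0,"az":0},{"tx":0,"ty":0,"tz":0.15,"ax":0,"ay":0,"az":0},{"tx":0,"ty":0,"tz":0,"ax":0,"ay":0,"az":0},{"tx":0,"ty":0,"tz":0,"ax":0,"ay":0,"az":0}]'
```

```text
time_s: 9.75
tool_pos: [619.4, 66.0, 193.3]
tool_rot: [0.432, 3.112, 0.0]
contact_force: [0.2, -0.5, -1.9]
finger_gap: 22.1
grip_force: 79.4
```

The hook is 2 mm below the lip's height with no force, so it is in the notch. Continuing down.

```bash
python3 -m jog '[{"tx":0,"ty":0,"tz":0.2,"ax":0,"ay":0,"az":0},{"tx":0,"ty":0,"tz":0.2,"ax":0,"ay":0,"az":0},{"tx":0,"ty":0,"tz":0.15,"ax":0,"ay":0,"az":0},{"tx":0,"ty":0,"tz":0.1,"ax":0,"ay":0,"az":0},{"tx":0,"ty":0,"tz":0,"ax":0,"ay":0,"az":0},{"tx":0,"ty":0,"tz":0,"ax":0,"ay":0,"az":0}]'
python3 -m jog '[{"tx":0,"ty":0,"tz":0.05,"ax":0,"ay":0,"az":0},{"tx":0,"ty":0,"tz":0,"ax":0,"ay":0,"az":0},{"tx":0,"ty":0,"tz":0.05,"ax":0,"ay":0,"az":0},{"tx":0,"ty":0,"tz":0,"ax":0,"ay":0,"az":0},{"tx":0,"ty":0,"tz":0,"ax":0,"ay":0,"az":0}]'
```

```text
time_s: 10.5
tool_pos: [619.4, 66.0, 186.9]
tool_rot: [0.432, 3.112, 0.0]
contact_force: [0.7, -0.1, -1.3]
finger_gap: 22.0
grip_force: 79.4
time_s: 11.12
tool_pos: [619.3, 66.0, 185.8]
tool_rot: [-0.432, -3.112, -0.0]
contact_force: [-0.0, -0.3, -2.0]
finger_gap: 21.9
grip_force: 79.4
```

```bash
python3 -m jog '[{"tx":0,"ty":0,"tz":0.04,"ax":0,"ay":0,"az":0},{"tx":0,"ty":0,"tz":0,"ax":0,"ay":0,"az":0},{"tx":0,"ty":0,"tz":0,"ax":0,"ay":0,"az":0}]'
python3 -m jog '[{"tx":0,"ty":0,"tz":0.04,"ax":0,"ay":0,"az":0},{"tx":0,"ty":0,"tz":0,"ax":0,"ay":0,"az":0},{"tx":0,"ty":0,"tz":0,"ax":0,"ay":0,"az":0}]'
```

```text
time_s: 11.5
tool_pos: [619.5, 66.0, 185.7]
tool_rot: [0.432, 3.111, 0.0]
contact_force: [0.0, 0.2, 0.6]
finger_gap: 21.8
grip_force: 79.5
time_s: 11.88
tool_pos: [619.6, 66.0, 185.6]
tool_rot: [0.432, 3.111, 0.0]
contact_force: [-0.5, 0.3, 4.9]
finger_gap: 21.7
grip_force: 80.1
```

Bottom of the notch reached: about 7 N of contact at hook height 150 mm. Ease off, reduce the grip, then release.

```bash
python3 -m jog '[{"tx":0,"ty":0,"tz":-0.04,"ax":0,"ay":0,"az":0},{"tx":0,"ty":0,"tz":0,"ax":0,"ay":0,"az":0},{"tx":0,"ty":0,"tz":0,"ax":0,"ay":0,"az":0},{"tx":0,"ty":0,"tz":0,"ax":0,"ay":0,"az":0}]' - 20
python3 -m jog '[{"tx":0,"ty":0,"tz":0,"ax":0,"ay":0,"az":0},{"tx":0,"ty":0,"tz":0,"ax":0,"ay":0,"az":0},{"tx":0,"ty":0,"tz":0,"ax":0,"ay":0,"az":0},{"tx":0,"ty":0,"tz":0,"ax":0,"ay":0,"az":0},{"tx":0,"ty":0,"tz":0,"ax":0,"ay":0,"az":0},{"tx":0,"ty":0,"tz":0,"ax":0,"ay":0,"az":0}]' 7 20
```

```text
time_s: 12.38
tool_pos: [619.5, 66.0, 185.6]
tool_rot: [0.432, 3.111, 0.0]
contact_force: [-0.3, 0.2, 5.3]
finger_gap: 21.8
grip_force: 80.1
time_s: 13.12
tool_pos: [619.3, 66.0, 185.4]
tool_rot: [0.432, 3.112, 0.0]
contact_force: [0.5, -0.4, 0.7]
finger_gap: 70.2
grip_force: 0.0
```

```bash
python3 -m jog '[{"tx":0,"ty":0,"tz":-0.5,"ax":0,"ay":0,"az":0},{"tx":0,"ty":0,"tz":-1.5,"ax":0,"ay":0,"az":0},{"tx":0,"ty":0,"tz":-3,"ax":0,"ay":0,"az":0},{"tx":0,"ty":0,"tz":-4,"ax":0,"ay":0,"az":0},{"tx":0,"ty":0,"tz":-3,"ax":0,"ay":0,"az":0},{"tx":0,"ty":0,"tz":0,"ax":0,"ay":0,"az":0},{"tx":0,"ty":0,"tz":0,"ax":0,"ay":0,"az":0}]'
python3 - <<'E'
from rig import vision
import cv2
w=vision.camera("wrist")[0];s=vision.camera("scene")[0]
import numpy as np
a=cv2.resize(w[90:290,180:450],(400,300));b=cv2.resize(s[130:280,230:430],(400,300),interpolation=cv2.INTER_CUBIC)
cv2.imwrite("pics/fin.png",np.hstack([a,b])[:,:,::-1])
E
```

```text
time_s: 14.0
tool_pos: [619.4, 66.0, 305.5]
tool_rot: [0.432, 3.111, 0.0]
contact_force: [-0.9, -0.1, -1.0]
finger_gap: 70.3
grip_force: 0.0
```

View pics/fin.png

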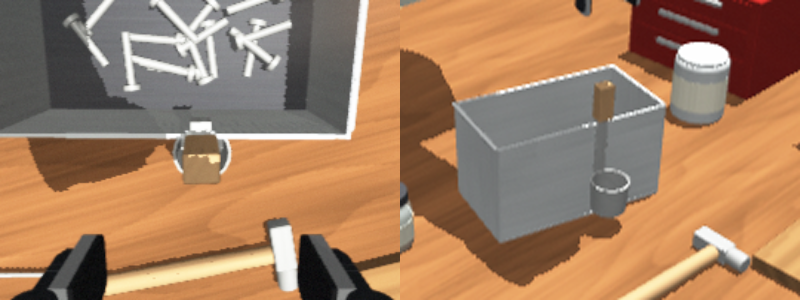

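The dipper hangs upright on the far wall (grip at (604,100), cup at (610,195)), and the gripper is clear above it. Handing in.

```bash
python3 -c "
from rig import close_job
print(close_job())"
```

```text
the job is handed in; nothing more can be done
None
```

I hung the tall dipper by its hook in the notch on the bin's far wall, let go once it touched bottom at about 7 N, and handed the job in at about 14 s; the final pictures show it hanging upright, but no verdict came back.

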